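# Set the ratchet stand, lay the tube and shut the keeper

## Task

Get the steel tube held level on the fixturing table: pull the ratchet stand's column up click by click and leave it on the notch where its V saddle is as high as the V of the fixed block. Then lay the tube gently down in both Vs with about the same length sticking out at each end, and press the block's hinged keeper down over it until it snaps shut under its catch. Leave the hammer, the magnetic square and the tin where they are.

Things in the scene. Friction and masses are not known exactly. Their poses are not given: they have to be found in the camera images.
- column (a joint): height of the stand's column above its lowest notch, m, growing upward. Notches every 0.010: 0, 0.010 .. 0.070; it starts on one of the lowest three. At 0.060 the saddle is level with the block. Rising, it clicks 1 to 2 mm above each notch and, let down, settles back on that notch, where the pawl holds it. It weighs 0.35 to 0.7 kg and takes 8 to 12 N to lift; travel ends at 0.082
- saddle_v (a point): bottom of the V saddle on the ratchet stand's toothed column, at its centre; z up, y along the V. The saddle is a grey iron block, 54 mm across the V (x), 28 mm along it (y): grip its flat y faces from above. Its underside is 18 mm below this point, its top 21 mm above; 90 degree V, 42 mm wide, 21 mm deep. Below it a 22 mm bar enters a 36 mm square sleeve on a fixed 120 x 110 mm foot
- pawl_lever (a point): end of the short black release lever of the stand's pawl, on the +x side of the sleeve. Pressed down about 12 mm it frees the column, which then falls; the job does not need it
- block_v (a point): bottom of the V of the fixed grey iron block, at its centre, 186 mm above the table; z up, y along the V. Its V is like the saddle's, 30 mm long; foot 120 x 90 mm. Block and stand are turned alike, 200 to 220 mm apart along y, Vs in one line; either may be the left one. A tube in the V has its axis 21 mm above this point
- keeper_hinge (a point): hinge axis (along the y of block_v) of the keeper, on the -x side of the block's V, 34 mm from its middle and 41.5 mm above its bottom line
- keeper (a joint): angle of the keeper, rad: 0 is shut, level above the tube; it starts open at 1.6 to 2.0, standing up or leaning back to -x. The hinge is stiff and stays where it is left. From about 0.17 down its nose rides on the sprung catch; 8 to 15 N on the rubber pad push it past, and it snaps to 0 and stays
- keeper_pad (a point): middle of the top of the keeper's round rubber pad, where it is pressed: 20 mm across, standing 8 mm off the bar. The keeper is a flat steel bar 20 mm wide, 8 mm thick, 76 mm long; the pad is 42 mm from the hinge, its top 12 mm off the bar's middle line. Shut, the bar is 1.3 mm above the tube
- keeper_nose (a point): middle of the round free end (8 mm thick) of the keeper, 72 mm from the hinge
- tube: the round steel tube, 30 mm in diameter, 300 mm long, 0.23 to 0.46 kg; the point is its centre, y along the tube. It starts on an aluminium rest with two V cheeks (12 mm thick, 170 mm apart, 48 mm high) on a 5 mm plate, its axis 51 mm above the table; the fingers fit between the cheeks. It rolls if laid on the table
- hammer: bystander: hammer with a wooden handle, about 300 mm long, lying between the robot and the work
- square: bystander: flat grey and steel magnetic square, triangle of about 135 mm legs, 24 mm high
- tin: bystander: round closed tin, 70 mm in diameter, 85 mm high; the point is under its centre
Not all that is in view belongs to the job. Leave any pink look-alike of the part that bears block_v alone.

How it is judged:
On the way, in this order (a step that is already met when the one before it is completed fails the run):
1. the column stands on the notch level with the block (0.060), let go, the tube not yet on it (value of joint column between 0.0565 and 0.0625 m and velocity of joint column between -0.01 and 0.01 m/s and contact force between each of the fingers, tube and column below 0.05 N), for 0.2 s.
2. the tube lies level in both Vs, let go, the keeper still open (angle between the y axis of tube and the y axis of block_v, either way round below 0.03 rad and x of tube in the frame of block_v between -0.005 and 0.005 m and z of tube in the frame of block_v between 0.017 and 0.025 m and horizontal distance between tube and block_v below 0.14 m and horizontal distance between tube and saddle_v below 0.14 m and contact force between the fingers and tube below 0.05 N and linear speed of tube below 0.03 m/s and value of joint keeper above 0.3 rad), for 0.2 s.
3. the keeper is snapped shut (value of joint keeper below 0.04 rad), for 0.2 s.
At the end, for the whole second after the job is handed in: Column on notch 0.060 (0.0565 to 0.0625); tube at rest in both Vs, within 0.03 rad of the line of the block's V (so level), 5 mm sideways and 4 mm in height of its seat, its middle within 140 mm of each V seen from above; keeper shut (under 0.04 rad) (value of joint column between 0.0565 and 0.0625 m and angle between the y axis of tube and the y axis of block_v, either way round below 0.03 rad and x of tube in the frame of block_v between -0.005 and 0.005 m and z of tube in the frame of block_v between 0.017 and 0.025 m and horizontal distance between tube and block_v below 0.14 m and horizontal distance between tube and saddle_v below 0.14 m and contact force between the fingers and tube below 0.05 N and linear speed of tube below 0.03 m/s and value of joint keeper below 0.04 rad); the robot touches nothing.
It fails at once if the hammer is shifted by more than 30 mm (distance of hammer from where it was at the start of the episode above 0.03 m).
It fails at once if the square is shifted by more than 30 mm (distance of square from where it was at the start of the episode above 0.03 m).
It fails at once if the tin is shifted by more than 30 mm (distance of tin from where it was at the start of the episode above 0.03 m).
It fails at once if the tube is dropped: it moves faster than 0.6 m/s with no finger on it (linear speed of tube above 0.6 m/s and contact force between the fingers and tube below 0.05 N).
It also fails if it takes over 67 s, if anything falls off the work surface, if the arm or the gripper's body presses on something with over 40 N, if the wrist force passes 120 N, or if a joint passes its speed limit or range.

## Robot

A 6-joint arm with a two-finger parallel gripper is mounted at the origin on the work surface. World frame = base frame: x ahead of the robot, y to its left, z up, the work surface at z = 0. Lengths are in m, angles in rad, forces in N, time in s.
With the tool pointing down it reaches from about 0.275 to 0.825 m from the base axis. Payload 4.9 kg.
Tool frame: the origin (TCP) lies between the finger pads; the fingertips stand 8 mm ahead of it and the grasp point (between the pads) lies 11 mm behind it; y points along the fingers, z is the direction in which the jaws open and shut, and the axes are right-handed (so a half turn about y gives the same grasp; the last joint's range is limited). The gripper opens to 85 mm and grips with 20 to 120 N. Pads are 22 mm wide; open, the fingers measure 114 mm over their backs; the gripper's body (76 mm by 85 mm) begins 54 mm behind the grasp point. The pads swing forward as they close: fully open they stand 13 mm farther back than shut.
Start: joints at [1.005, 0.326, -0.193, 1.052, 0, 1.437], TCP at [0.23, 0.5, 0.239] pointing down, gripper open.
Joint ranges: [-2.65, 2.65], [-0.97, 1.79], [-1.3, 1.35], [-1.93, 2.1], [-1.47, 1.37], [-3.14, 3.14]. Speed limits (rad/s): [2.57, 2.57, 3.14, 3.14, 3.14, 3.14].

## Interface

Orientations are given as a unit quaternion [x, y, z, w].
In Python, from bench import ctrl gives the robot as it stands.
- The arm moves only by the tool step_arm, never from a script. Its argument "rows" is one flat list of numbers, 7 for each row, row after row: the closure, from 0 (fully open) to 1 (shut), then the shift along the tool's x, y, z scaled (see below), then the turn, a rotation vector about the tool's x, y, z scaled (see below). In form: [gripper, dx, dy, dz, ax, ay, az, gripper, dx, dy, dz, ax, ay, az, ...]. A call has 1 to 20 rows; each row shifts and turns the pose as measured when the row begins, along the tool's axes as they then stand; what a row does not reach is not made up. The controller multiplies each number of a shift by 0.6 m and each number of a turn by 90 degrees. A row lasts 1/8 s, in which the tool goes at most 62.5 mm and 10.7 degrees, less where a joint would pass 70% of its speed; a pose out of reach is approached as far as the arm can. A call with a number of a shift or a turn outside -1 to 1 is refused whole. A call with a gripper value outside its range is refused whole. The fingers move at their own pace and stop on an object; "newtons" is the grip in N (left out, the last holds). Time passes only in rows, so rows that do not move let the fingers close. It gives the time, the measured TCP pose, the force and the opening at its end, in the units of the state.
- ctrl.observe(): the state, without advancing time (a new reading comes with each control period).
- ctrl.snapshot(name): name is "side" or "top" or "wrist"; returns (picture, depth): 420x560x3 uint8, blue, green, red; 420x560 float32, m along the optical axis (not along the pixel's ray), 0 where there is no reading.
- ctrl.camera_params(name): a dict with "mtx" (3x3 intrinsics, pixels), "distortion" ([k1, k2, p1, p2, k3] as OpenCV has them; the pictures are not rectified), "R" (3x3) and "t" (3): a world point X has camera coordinates R X + t. Camera axes: x right, y down, z forward; pixel columns grow to the right and rows downward; lengths in m; the calibration is good to about 2 mm. A picture is of the moment at which its call begins: read the wrist's pose just before it. camera_params takes no time and is no camera call; for the wrist camera it gives the pose at the moment of the call.
- ctrl.finish_job(): hands the job in, once; it reports no verdict.
The state is a dict: "clock": time; "joint_positions": joint angles; "qd": joint speeds; "joint_torque": joint torques, N m; "tcp_pos": TCP position; "eef_rot": TCP orientation; "ft_force": force on the tool from outside, world axes, zero at the start; "ft_torque": the same for the moment, N m; "grip_width": finger opening in m.
Only numpy, scipy, OpenCV 4.12 (cv2) and the standard library are available. Lean on these libraries where they do the work, as an engineer would, in place of code of your own. Each camera call takes 0.05 s, during which the arm holds its last target.

## Working session

There is one attempt and no reset: what is moved stays moved. The work goes in short steps, Python scripts to look and compute and a tool call to move; the robot and the scene stay as the last step left them, time stands still between calls to the robot, and variables do not carry over. Pictures are saved under pics/ and viewed, and the job is handed in when it is done.

Besides the shell and the picture viewer there is one more tool, called after "Emit:" in YAML: its name, and indented under it one key for each argument. step_arm: Moves the arm, as the interface text tells. Shifts and turns lie within -1 to 1; 1 stands for 0.6 m of shift or 90 degrees of turn. Its arguments: {"type":"object","properties":{"rows":{"type":"array","items":{"type":"number","minimum":-1,"maximum":1}},"newtons":{"type":"number"}},"required":["rows"]}

```bash
ls -la; mkdir -p pics; python3 - <<'E'
from bench import ctrl
import cv2,numpy as np
s=ctrl.observe();print(s)
for n in("side","top","wrist"):
    p=ctrl.camera_params(n);print(n,p)
    im,d=ctrl.snapshot(n);cv2.imwrite(f"pics/{n}0.png",im);np.savez(f"pics/{n}0.npz",im=im,d=d,mtx=p["mtx"],dist=p["distortion"],R=p["R"],t=p["t"])
E
```

```text
total 12
drwxr-xr-x  3 agent agent 4096 Dec  7 15:09 .
drwxr-xr-x 23 root  root  4096 Dec  7 15:09 ..
drwxr-xr-x  2 agent agent 4096 Dec  7 15:09 pics
{'clock': 0.0, 'joint_positions': array([ 1.00474936e+00,  3.26928294e-01, -1.93568898e-01,  1.05197120e+00,
       -2.40974214e-05,  1.43657395e+00]), 'qd': array([-1.04467265e-03,  6.85176519e-05, -1.90175641e-03,  6.18853498e-04,
       -9.33354333e-04, -9.33468994e-04]), 'joint_torque': array([-2.87992398e-04, -4.43408275e+01,  2.62434751e+01,  1.55055325e-02,
       -2.05531715e-04,  1.22152682e-05]), 'tcp_pos': array([0.22990156, 0.49904204, 0.23851598]), 'eef_rot': array([ 0.6912467 , -0.15168431,  0.15129475, -0.69013026]), 'ft_force': array([-0.23637288,  0.24549002, -0.1318167 ]), 'ft_torque': array([ 0.01489747, -0.01058358, -0.05753927]), 'grip_width': 0.0854646600989405}
side {'mtx': array([[444.87207904,   0.        , 280.57624197],
       [  0.        , 444.87207904, 208.95742458],
       [  0.        ,   0.        ,   1.        ]]), 'distortion': array([-0.01451235,  0.        ,  0.        ,  0.        ,  0.        ]), 
[... 420 characters left out ...]
.        ,  0.        ,  0.        ]), 'R': array([[-0.02393712, -0.99936099,  0.02654467],
       [-0.99649902,  0.02172417, -0.08073267],
       [ 0.08010442, -0.02838425, -0.99638226]]), 't': array([0.02448498, 0.59834734, 1.19397173])}
wrist {'mtx': array([[337.65712214,   0.        , 274.59974189],
       [  0.        , 337.65712214, 210.48333561],
       [  0.        ,   0.        ,   1.        ]]), 'distortion': array([-0.07757113,  0.        ,  0.        ,  0.        ,  0.        ]), 'R': array([[ 0.41765872,  0.90860198, -0.00190644],
       [ 0.87617102, -0.40219376,  0.26563983],
       [ 0.24059411, -0.11261716, -0.96407046]]), 't': array([-0.54938666, -0.03494234,  0.37836447])}
```

View pics/side0.png

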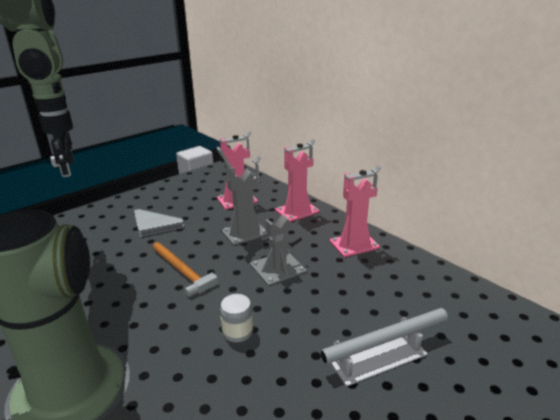

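View pics/top0.png

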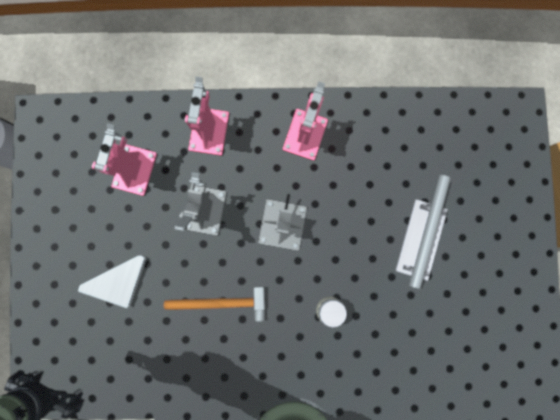

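View pics/wrist0.png

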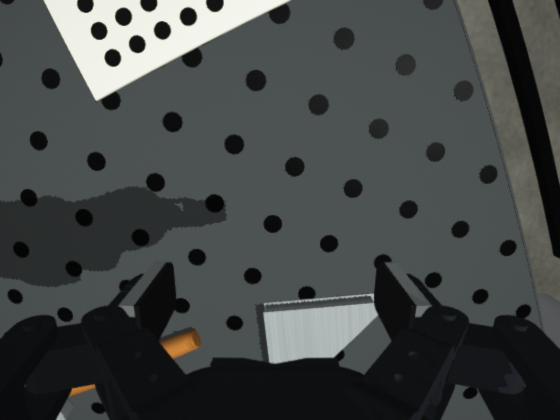

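```bash
cat > h.py <<'E'
import cv2,numpy as np
from bench import ctrl
def snap(n,tag):
    p=ctrl.camera_params(n);im,d=ctrl.snapshot(n)
    cv2.imwrite(f"pics/{n}{tag}.png",im);np.savez(f"pics/{n}{tag}.npz",im=im,d=d,mtx=p["mtx"],dist=p["distortion"],R=p["R"],t=p["t"])
def load(f):
    return dict(np.load(f"pics/{f}.npz"))
def cloud(z):
    h,w=z["d"].shape
    u,v=np.meshgrid(np.arange(w,dtype=np.float64),np.arange(h,dtype=np.float64))
    n=cv2.undistortPoints(np.stack([u.ravel(),v.ravel()],1)[:,None],z["mtx"],z["dist"])[:,0]
    d=z["d"].ravel()[:,None]
    P=np.hstack([n*d,d]);W=(P-z["t"])@z["R"]
    W[d[:,0]==0]=np.nan
    return W.reshape(h,w,3)
def ray(z,u,v,zp):
    n=cv2.undistortPoints(np.array([[[u,v]]],float),z["mtx"],z["dist"])[0,0]
    r=z["R"].T@np.r_[n,1];c=-z["R"].T@z["t"]
    return c+r*(zp-c[2])/r[2]
def proj(z,X):
    return cv2.projectPoints(np.atleast_2d(np.array(X,float)),cv2.Rodrigues(z["R"])[0],z["t"],z["mtx"],z["dist"])[0][:,0]
def crop(f,x0,y0,x1,y1,k):
    im=cv2.imread(f"pics/{f}.png")[y0:y1,x0:x1]
    cv2.imwrite(f"pics/{f}_c{x0}_{y0}.png",cv2.resize(im,None,fx=k,fy=k,interpolation=cv2.INTER_CUBIC))
E
python3 - <<'E'
from h import *
crop("top0",160,160,320,260,5);crop("side0",200,140,320,290,4)
W=cloud(load("top0"))
np.set_printoptions(precision=3,suppress=True,linewidth=200)
print(W[380:384,300:304,2],W[300:304,20:24,2])
# point sets
def blob(x0,y0,x1,y1,zmin):
    w=W[y0:y1,x0:x1].reshape(-1,3);w=w[w[:,2]>zmin];return w
t=blob(390,165,460,300,0.055);print("tube",len(t),t.mean(0),t[:,2].max())
c=t.mean(0);U,S,V=np.linalg.svd(t-c);print(V[0],((t-c)@V[0]).min(),((t-c)@V[0]).max())
for nm,b in(("block",(165,165,240,245)),("stand",(255,190,315,255))):
    w=blob(*b,0.06);print(nm,len(w),w.min(0),w.max(0))
    for y in range(b[1],b[3],4):
        print(y,[f"{int(round(1000*q))}" if q==q else "nan" for q in W[y,b[0]:b[2]:4,2]])
E
```

```text
[[ 0.005  0.003  0.     0.003]
 [ 0.003 -0.002 -0.003  0.005]
 [ 0.004  0.002 -0.006 -0.001]
 [ 0.001  0.002 -0.     0.005]] [[-0.003  0.005 -0.001  0.002]
 [ 0.002  0.     0.003 -0.001]
 [ 0.003 -0.001  0.002  0.002]
 [ 0.003  0.002  0.002  0.003]]
tube 1307 [ 0.542 -0.364  0.064] 0.07249174586723908
[-0.947  0.32   0.   ] -0.15233549599171203 0.14876823992927407
block 988 [0.548 0.19  0.061] [0.675 0.24  0.301]
165 ['2', '2', '0', '0', '2', '3', '3', '3', '0', '0', '-1', '0', '1', '2', '-1', '1', '-1', '4', '0']
169 ['0', '4', '-1', '0', '0', '4', '-3', '-1', '2', '-4', '1', '5', '0', '-1', '2', '1', '1', '0', '0']
173 ['0', '3', '-3', '-1', '1', '-3', '6', '246', '249', '-1', '0', '0', '2', '-2', '-1', '1', '-3', '-2', '3']
177 ['2', '0', '0', '0', '0', '2', '0', '235', '238', '2', '-1', '0', '4', '2', '-1', '-1', '3', '-3', '4']
181 ['-3', '2', '0', '1', '-1', '-3', '-1', '235', '241', '206', '-3', '-1', '1', '-1', '3', '-2', '-2', '-4', '2']
185 ['-1', '-2', '2', '2', '0', '2', '0', '185', '181', '184', '183', '-2', '7', '1', '4', '4', '-4', '0', '3']
189 ['-3', '1', '4', '-3', 
[... 2419 characters left out ...]
226 ['3', '0', '8', '11', '12', '10', '148', '147', '148', '54', '42', '11', '2', '5', '-1']
230 ['4', '4', '8', '12', '5', '7', '160', '156', '156', '8', '10', '10', '1', '-3', '1']
234 ['2', '6', '10', '12', '7', '9', '11', '9', '11', '7', '9', '5', '-2', '-1', '1']
238 ['-2', '10', '13', '9', '5', '6', '38', '12', '8', '11', '8', '11', '3', '-2', '0']
242 ['-3', '9', '10', '9', '6', '6', '18', '6', '7', '10', '10', '9', '1', '6', '1']
246 ['-2', '-3', '3', '-2', '6', '8', '11', '5', '8', '11', '12', '5', '1', '-2', '-3']
250 ['-3', '-1', '2', '3', '-2', '4', '4', '4', '1', '0', '6', '3', '-2', '2', '-1']
254 ['4', '3', '-1', '0', '-1', '0', '-4', '1', '-1', '4', '0', '-1', '2', '-2', '0']
```

View pics/top0_c160_160.png

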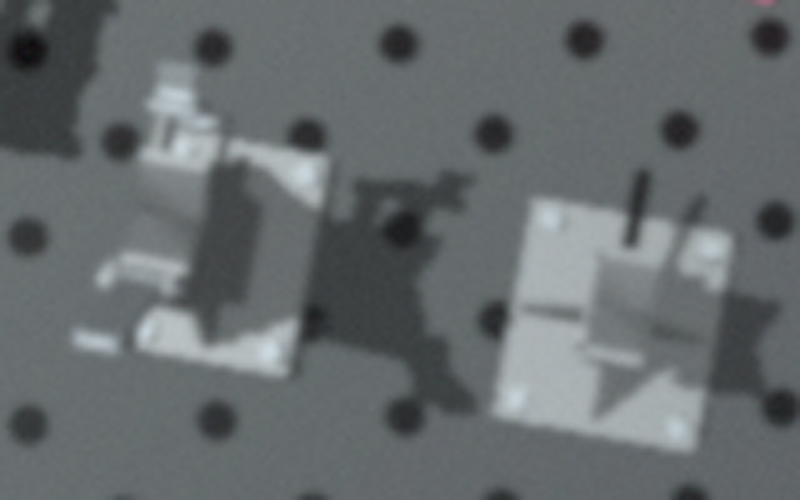

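View pics/side0_c200_140.png

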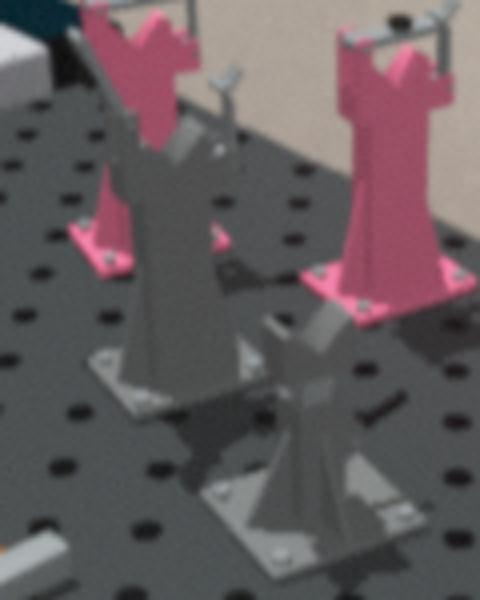

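```bash
cat >> h.py <<'E'
from scipy.spatial.transform import Rotation as Ro
np.set_printoptions(precision=4,suppress=True,linewidth=200)
def plan(pos,xaxis_yaw=None,R=None,o=None):
    """total tool-frame shift (units .6m) and rotvec (units 90deg) to reach world pos with jaw (tool z) at given yaw, tool y down"""
    o=o or ctrl.observe();R0=Ro.from_quat(o["eef_rot"]);
    if R is None:
        cands=[]
        for s in(0,np.pi):
            zz=np.array([np.cos(xaxis_yaw+s),np.sin(xaxis_yaw+s),0]);y=np.array([0,0,-1.]);x=np.cross(y,zz)
            cands.append(Ro.from_matrix(np.stack([x,y,zz],1)))
        R=min(cands,key=lambda r:(R0.inv()*r).magnitude())
    d=R0.inv().apply(np.array(pos)-o["tcp_pos"])
    rv=(R0.inv()*R).as_rotvec()
    print("tcp",o["tcp_pos"],"clk",round(o["clock"],2),"w",round(o["grip_width"],4),"F",o["ft_force"])
    print("world d",np.array(pos)-o["tcp_pos"],"shift units",d/.6,"turn units",rv/(np.pi/2),"deg",np.degrees(rv))
    return d,rv
E
python3 - <<'E'
from h import *
z=load("wrist0");o=ctrl.observe();R0=Ro.from_quat(o["eef_rot"])
c=-z["R"].T@z["t"];print("cam in tool",R0.inv().apply(c-o["tcp_pos"]));print("tool axes(cols)\n",R0.as_matrix());print("cam fwd in tool",R0.inv().apply(z["R"][2]))
W=cloud(load("top0"))
def pts(x0,y0,x1,y1,a,b):
    w=W[y0:y1,x0:x1].reshape(-1,3);return w[(w[:,2]>a)&(w[:,2]<b)]
for nm,w in(("saddle",pts(274,205,302,236,.12,.17)),("block",pts(183,180,206,222,.175,.215)),("keeper",pts(165,205,205,240,.22,.32)),("tin",pts(310,290,355,330,.075,.1)),("square",pts(70,245,150,310,.015,.05)),("hammer",pts(160,280,270,325,.012,.06)),("pink1",pts(90,120,160,200,.18,.3)),("catch",pts(180,160,206,192,.22,.32))):
    r=cv2.minAreaRect((w[:,:2]*1000).astype(np.float32));print(nm,len(w),r,w.min(0),w.max(0))
# feet
t=load("top0")
E
```

```text
cam in tool [-0.0673 -0.1343  0.0003]
tool axes(cols)
 [[ 0.9082 -0.0007  0.4185]
 [-0.4185 -0.0011  0.9082]
 [-0.0002 -1.     -0.0013]]
cam fwd in tool [ 0.2658  0.964  -0.0003]
saddle 282 ((570.7754516601562, 13.430564880371094), (27.837730407714844, 54.00465393066406), 77.9891357421875) [ 0.542  -0.0047  0.1224] [0.5985 0.0315 0.1619]
block 457 ((619.3486328125, 214.40786743164062), (31.003456115722656, 93.51872253417969), 77.79460144042969) [0.5715 0.1913 0.1756] [0.6636 0.2357 0.212 ]
keeper 241 ((567.8161010742188, 225.40733337402344), (35.74388885498047, 40.10748291015625), 78.2481460571289) [0.5476 0.2052 0.2257] [0.5899 0.2399 0.3012]
tin 551 ((344.3230285644531, -103.19798278808594), (65.3935775756836, 62.52352523803711), 79.02149963378906) [ 0.3115 -0.1368  0.0751] [ 0.3758 -0.0711  0.0916]
square 1705 ((449.58416748046875, 463.1976623535156), (138.9468231201172, 137.1123046875), 71.008056640625) [0.3645 0.3761 0.0152] [0.4958 0.5502 0.0326]
hammer 1178 ((369.54638671875, 197.12860107421875), (259.0955810546875, 85.2242660522461), 88.65223693847656) [0.3243 0.067  0.012 ] [0.4096 0.3267 0.0326]
pink1 846 ((736.3211059570312, 404.37945556640625), (35.18602752685547, 103.20172119140625), 73.25444793701172) [0.6845 0.3768 0.18  ] [0.7877 0.4338 0.2463]
catch 95 ((663.0768432617188, 205.0523681640625), (22.518733978271484, 21.82400894165039), 78.30531311035156) [0.6517 0.1954 0.2207] [0.675  0.2174 0.2492]
```

```bash
python3 - <<'E'
from h import *
yw=np.radians(78)
d,rv=plan([.23,.5,.36],yw)
o=dict(ctrl.observe());o["eef_rot"]=(Ro.from_quat(o["eef_rot"])*Ro.from_rotvec(rv)).as_quat();o["tcp_pos"]=np.array([.23,.5,.36])
plan([.583,.115,.36],yw,o=o)
E
```

```text
tcp [0.2299 0.4992 0.2387] clk 0.15 w 0.0853 F [-0.2121  0.2204  0.0666]
world d [0.0001 0.0008 0.1213] shift units [-0.0005 -0.2022  0.001 ] turn units [ 0.0008 -0.1415 -0.0002] deg [  0.0736 -12.7386  -0.0176]
tcp [0.23 0.5  0.36] clk 0.15 w 0.0853 F [-0.2121  0.2204  0.0666]
world d [ 0.353 -0.385  0.   ] shift units [ 0.7089 -0.     -0.5053] turn units [ 0.  0. -0.] deg [ 0.  0. -0.]
```

Emit:
step_arm:
  rows: [0,0,-0.1,0,0,-0.07,0,0,0,-0.1,0,0,-0.07,0,0,0.079,0,-0.056,0,0,0,0,0.079,0,-0.056,0,0,0,0,0.079,0,-0.056,0,0,0,0,0.079,0,-0.056,0,0,0,0,0.079,0,-0.056,0,0,0,0,0.079,0,-0.056,0,0,0,0,0.079,0,-0.056,0,0,0,0,0.079,0,-0.056,0,0,0,0,0.079,0,-0.056,0,0,0,0,0,0,0,0,0,0]

```text
clock: 1.65
tcp_pos: [0.5971, 0.1052, 0.3587]
eef_rot: [0.705, -0.072, 0.069, -0.702]
ft_force: [-0.5, 0.6, -0.3]
grip_width: 0.0853
```

```bash
python3 - <<'E'
from h import *
snap("wrist","1")
z=load("wrist1")
for p in([.571,.0134,.136],[.615,.219,.186]):print(proj(z,p))
E
```

```text
[[186.7947 176.2839]]
[[398.273  188.0585]]
```

View pics/wrist1.png

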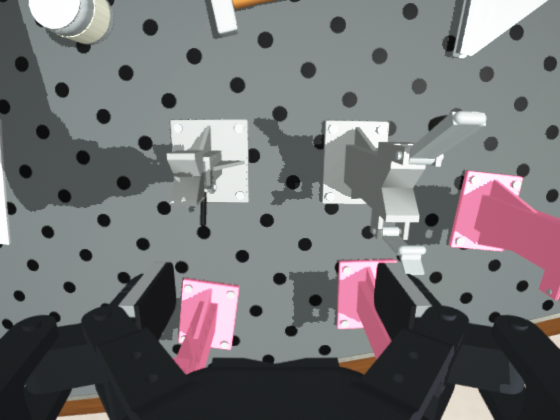

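```bash
python3 - <<'E'
from h import *
crop("wrist1",150,110,260,220,5);crop("wrist1",310,95,500,280,4)
z=load("wrist1");W=cloud(z)
def ana(nm,c,zlo,zhi,yaw):
    w=W.reshape(-1,3);w=w[np.isfinite(w[:,0])]
    ex=np.array([np.cos(yaw),np.sin(yaw)]);ey=np.array([-ex[1],ex[0]])
    a=(w[:,:2]-c)@ex;b=(w[:,:2]-c)@ey
    m=(abs(a)<.033)&(abs(b)<.03)&(w[:,2]>zlo)&(w[:,2]<zhi)
    p=w[m];r=cv2.minAreaRect((p[:,:2]*1000).astype(np.float32));print(nm,m.sum(),r)
    a,b,h=a[m],b[m],p[:,2]
    print(" a",np.percentile(a,[1,50,99])," b",np.percentile(b,[1,50,99]),"z",np.percentile(h,[1,99]))
    for i in range(-28,29,4):
        k=(abs(a-i/1000)<.002)&(abs(b)<.012)
        if k.sum()>3:print("  ",i,k.sum(),round(1000*np.median(h[k]),1),end=";")
    print()
    k=abs(b)<.012
    # V fit: h = h0+|a-a0| for points |a| 3..19
    from scipy.optimize import least_squares
    k&=abs(a)<.019
    f=least_squares(lambda q:np.abs(a[k]-q[0])+q[1]-h[k],[0,.14],loss='soft_l1',f_scale=.002)
    print(" a0,h0",f.x, "world",np.array(c)+f.x[0]*ex)
ana("saddle",[.571,.0134],.122,.17,np.radians(-12))
ana("block",[.615,.219],.17,.22,np.radians(-12))
E
```

```text
saddle 1742 ((570.922607421875, 14.041719436645508), (28.86696434020996, 54.24317169189453), 77.90955352783203)
 a [-0.0272  0.0007  0.0264]  b [-0.0134  0.003   0.0148] z [0.1239 0.1581]
   -28 91 148.3;   -24 91 157.1;   -20 86 156.2;   -16 83 151.9;   -12 76 147.9;   -8 68 143.8;   -4 68 140.4;   0 88 137.1;   4 91 139.9;   8 111 143.9;   12 91 147.8;   16 108 151.9;   20 99 155.9;   24 87 157.0;   28 23 157.3;
 a0,h0 [0.0001 0.1359] world [0.5711 0.0134]
block 2593 ((614.6608276367188, 217.53256225585938), (31.458375930786133, 65.89913940429688), 78.03496551513672)
 a [-0.0316  0.0022  0.0304]  b [-0.017  -0.0073  0.0132] z [0.1715 0.209 ]
   -24 78 206.6;   -20 116 205.5;   -16 103 200.8;   -12 96 196.5;   -8 85 193.0;   -4 96 189.0;   0 106 186.9;   4 132 190.4;   8 131 194.6;   12 137 198.6;   16 138 202.4;   20 134 206.0;   24 116 206.8;
 a0,h0 [-0.0008  0.1856] world [0.6142 0.2192]
```

View pics/wrist1_c150_110.png

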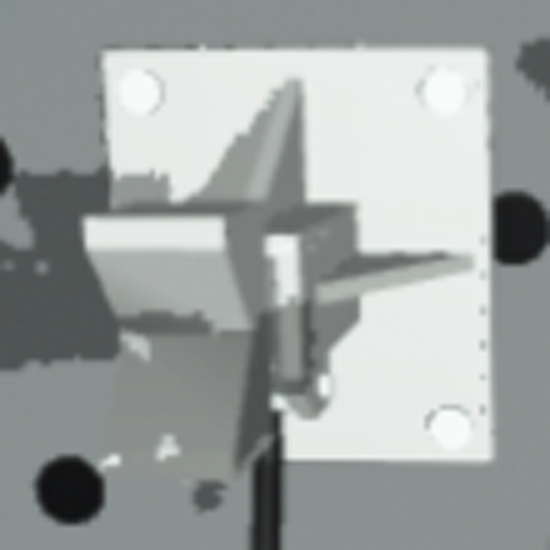

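View pics/wrist1_c310_95.png

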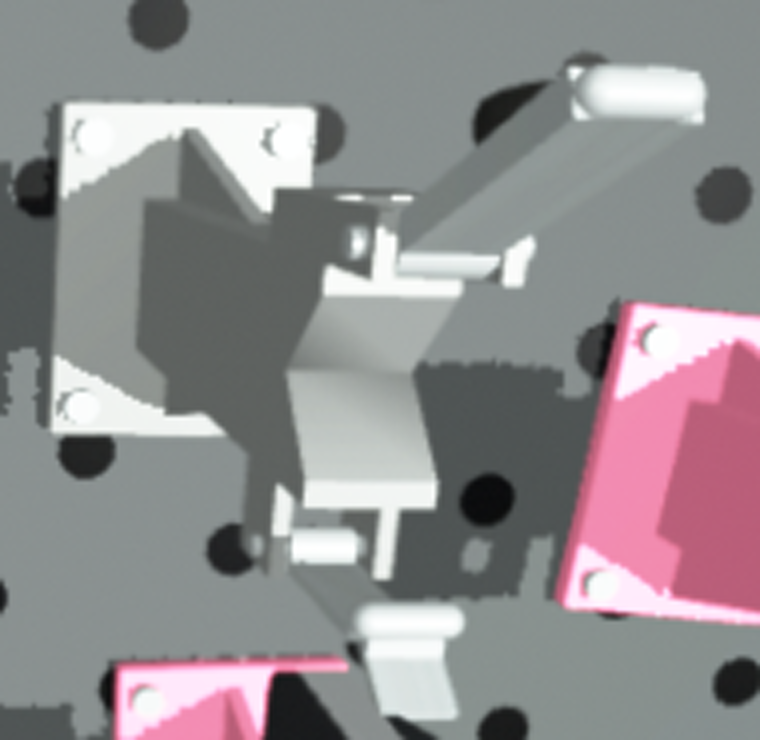

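```bash
python3 - <<'E'
from h import *
W=cloud(load("wrist1"))
for y in range(140,212,4):
    print(y,[int(1000*q) if q==q else -99 for q in W[y,160:256:4,2]])
w=W.reshape(-1,3);w=w[np.isfinite(w[:,0])]
yw=np.radians(-12);ex=np.array([np.cos(yw),np.sin(yw)]);ey=np.array([-ex[1],ex[0]])
c=np.array([.571,.0137]);a=(w[:,:2]-c)@ex;b=(w[:,:2]-c)@ey
m=(abs(a)<.06)&(abs(b)<.06)&((abs(b)>.018)|(abs(a)>.031))&(w[:,2]>.06)
for q in np.c_[a,b,w[:,2]][m][::12]:print((q*1000).astype(int),end=' ')
plan([.571,.0137,.19],np.radians(78))
plan([.571,.0137,.14],np.radians(78))
E
```

```text
140 [1, 0, 0, 7, 6, 7, 7, 8, 8, 8, 7, 44, 30, 7, 8, 6, 6, 7, 6, 6, 7, 7, 0, 0]
144 [0, 0, -99, 7, 9, 9, 7, 8, 7, 6, 7, 53, 31, 9, 7, 8, 8, 7, 6, 6, 7, 8, 0, 0]
148 [0, 1, 0, 8, 7, 7, 8, 8, 7, 7, 61, 58, 25, 7, 7, 7, 7, 8, 6, 7, 9, 6, 0, 0]
152 [0, 1, 2, 139, 138, 149, 149, 149, 148, 147, 131, 59, 43, 44, 41, 15, 6, 7, 7, 6, 7, 7, 0, 2]
156 [1, 0, 156, 158, 157, 157, 157, 156, 157, 150, 132, 94, 91, 76, 47, 15, 7, 7, 9, 6, 6, 9, 0, 0]
160 [0, 0, 156, 155, 155, 155, 157, 156, 156, 151, 135, 98, 98, 76, 48, 17, 9, 8, 6, 7, 7, 7, 0, 0]
164 [-1, 0, 1, 149, 149, 151, 150, 150, 149, 151, 130, 95, 98, 78, 51, 52, 53, 44, 36, 27, 17, 6, 1, 0]
168 [-1, 0, 0, 146, 145, 146, 146, 148, 146, 146, 132, 97, 99, 79, 69, 60, 9, 7, 8, 7, 7, 8, 2, -1]
172 [0, -1, -1, 0, 141, 142, 141, 143, 141, 142, 132, 97, 97, 79, 53, 21, 8, 8, 9, 7, 5, 8, 2, 0]
176 [0, -1, 0, 0, 133, 135, 136, 135, 137, 138, 132, 99, 98, 79, 52, 7, 10, 7, 6, 8, 7, 9, 3, 0]
180 [0, 0, 1, 1, 140, 140, 139, 139, 138, 139, 135, 100, 97, 82, 6, 7, 7, 9, 8, 7, 7, 7, 4, 1]
184 [0, 0, 0, -1, 142, 143, 144, 142, 143, 142, 134, 83, 97, 69, 8, 
[... 16796 characters left out ...]
 17  35 425] [  7  57 432] [  0  37 442] [  4  35 438] [  8  35 434] [ 13  33 429] [ 16  34 426] [ 10  55 429] [  0  37 442] [  4  36 438] [  7  36 435] [ 15  32 428] [ 15  35 427] [ 10  55 430] [  1  36 441] [  4  36 438] [  7  37 435] [ 15  33 428] [ 17  34 426] [  9  57 431] tcp [0.5959 0.1067 0.359 ] clk 1.7 w 0.0854 F [-1.6108 -0.2474 -0.6392]
world d [-0.0249 -0.093  -0.169 ] shift units [-0.0091  0.2824 -0.159 ] turn units [ 0.0027  0.0072 -0.0024] deg [ 0.2444  0.6477 -0.2121]
tcp [0.5959 0.1067 0.359 ] clk 1.7 w 0.0854 F [-1.6108 -0.2474 -0.6392]
world d [-0.0249 -0.093  -0.219 ] shift units [-0.0088  0.3657 -0.1587] turn units [ 0.0027  0.0072 -0.0024] deg [ 0.2444  0.6477 -0.2121]
```

Emit:
step_arm:
  rows: [0,-0.005,0,-0.08,0.001,0.004,-0.001,0,-0.005,0,-0.08,0.001,0.003,-0.001,0,0,0.09,0,0,0,0,0,0,0.09,0,0,0,0,0,0,0.09,0,0,0,0,0,0,0,0,0,0,0]

```text
clock: 2.45
tcp_pos: [0.5665, 0.0183, 0.1951]
eef_rot: [-0.703, 0.071, -0.071, 0.704]
ft_force: [-0.0, -0.6, 0.3]
grip_width: 0.0855
```

```bash
python3 - <<'E'
from h import *
plan([.571,.0137,.133],np.radians(78))
E
```

```text
tcp [0.5665 0.0183 0.1951] clk 2.45 w 0.0855 F [-0.0271 -0.595   0.2888]
world d [ 0.0045 -0.0046 -0.0621] shift units [ 0.0089  0.1035 -0.0061] turn units [-0.0007  0.0057  0.0004] deg [-0.0588  0.5087  0.0366]
```

Emit:
step_arm:
  rows: [0,0.009,0.03,-0.006,0,0.006,0,0,0,0.04,0,0,0,0,0,0,0.034,0,0,0,0,0,0,0,0,0,0,0]

```text
clock: 2.95
tcp_pos: [0.5776, 0.0146, 0.1382]
eef_rot: [-0.703, 0.069, -0.078, 0.704]
ft_force: [-0.1, 0.1, 0.3]
grip_width: 0.0854
```

```bash
python3 - <<'E'
from h import *
plan([.571,.0137,.133],np.radians(78))
snap("wrist","2")
E
```

```text
tcp [0.5776 0.0146 0.1382] clk 2.95 w 0.0854 F [-0.0929  0.0781  0.2865]
world d [-0.0066 -0.0009 -0.0052] shift units [-0.0106  0.0085 -0.0037] turn units [-0.0016  0.0007  0.0088] deg [-0.141   0.0635  0.7881]
```

View pics/wrist2.png

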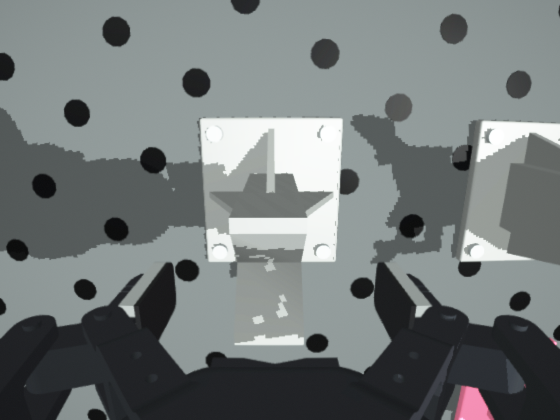

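Emit:
step_arm:
  rows: [0,-0.011,0.008,-0.002,0,0,0.009,0,0,0,0,0,0,0]

```text
clock: 3.25
tcp_pos: [0.5732, 0.0146, 0.1367]
eef_rot: [-0.702, 0.072, -0.075, 0.704]
ft_force: [0.0, 0.6, 0.3]
grip_width: 0.0855
```

Emit:
step_arm:
  rows: [1,0,0,0,0,0,0,1,0,0,0,0,0,0,1,0,0,0,0,0,0,1,0,0,0,0,0,0,1,0,0,0,0,0,0,1,0,0,0,0,0,0]
  newtons: 50

```text
clock: 4.0
tcp_pos: [0.5737, 0.0128, 0.1384]
eef_rot: [0.704, -0.071, 0.076, -0.703]
ft_force: [0.8, -0.7, 0.1]
grip_width: 0.0268
```

```bash
python3 - <<'E'
from h import *
plan([.571,.0137,.133],np.radians(78))
snap("wrist","3")
E
```

```text
tcp [0.5737 0.0128 0.1384] clk 4.0 w 0.0268 F [ 0.7929 -0.6547  0.1381]
world d [-0.0027  0.0009 -0.0054] shift units [-0.0048  0.0089  0.0005] turn units [0.     0.0001 0.0045] deg [0.0009 0.0056 0.4064]
```

View pics/wrist3.png

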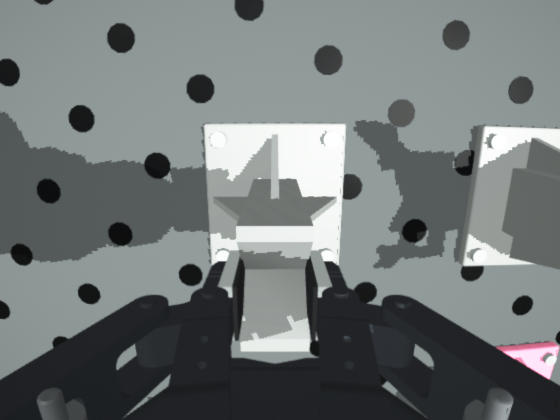

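Emit:
step_arm:
  rows: [1,0,-0.01,0,0,0,0,1,0,-0.01,0,0,0,0,1,0,-0.01,0,0,0,0,1,0,-0.01,0,0,0,0,1,0,-0.01,0,0,0,0,1,0,0,0,0,0,0]

```text
clock: 4.8
tcp_pos: [0.5738, 0.0129, 0.1687]
eef_rot: [0.704, -0.072, 0.076, -0.703]
ft_force: [0.7, -1.2, -2.6]
grip_width: 0.0269
```

```bash
cat > sad.py <<'E'
from h import *
from scipy.optimize import least_squares
def sad(f,c=(.571,.0137)):
    w=cloud(load(f)).reshape(-1,3);w=w[np.isfinite(w[:,0])]
    yw=np.radians(-12);ex=np.array([np.cos(yw),np.sin(yw)]);ey=np.array([-ex[1],ex[0]])
    a=(w[:,:2]-c)@ex;b=(w[:,:2]-c)@ey
    m=(abs(a)<.03)&(abs(b)<.011)&(w[:,2]>.12)&(w[:,2]<.24)
    a,h=a[m],w[m,2];k=abs(a)<.018
    print(f,k.sum(),"top",np.median(h[(abs(a)>.0225)&(abs(a)<.026)]))
    if k.sum()>20:
        f=least_squares(lambda q:np.abs(a[k]-q[0])+q[1]-h[k],[0,np.median(h[k])-.01],loss='soft_l1',f_scale=.002);print("a0,h0",f.x,"column",f.x[1]-.126)
E
python3 - <<'E'
from sad import *
plan([.571,.0137,.193],np.radians(78))
snap("wrist","4");sad("wrist3");sad("wrist4")
snap("side","4");
E
```

```text
tcp [0.5738 0.0129 0.1687] clk 4.8 w 0.0269 F [ 0.6967 -1.1799 -2.6193]
world d [-0.0028  0.0008  0.0243] shift units [-0.0045 -0.0405  0.0004] turn units [0.0002 0.0001 0.004 ] deg [0.0142 0.0132 0.3623]
wrist3 11327 top 0.15687679819669895
a0,h0 [0.053 0.147] column 0.02102950683945909
wrist4 5688 top 0.1871944288711825
a0,h0 [0.0027 0.1688] column 0.042812578307146326
```

Emit:
step_arm:
  rows: [1,0,-0.01,0,0,0,0,1,0,-0.01,0,0,0,0,1,0,-0.01,0,0,0,0,1,0,-0.01,0,0,0,0,1,0,0,0,0,0,0]

```text
clock: 5.52
tcp_pos: [0.5737, 0.0128, 0.1934]
eef_rot: [0.704, -0.072, 0.076, -0.703]
ft_force: [2.0, -1.5, -4.2]
grip_width: 0.0267
```

```bash
python3 - <<'E'
from sad import *
plan([.571,.0137,.193],np.radians(78))
snap("wrist","5");sad("wrist5")
E
```

```text
tcp [0.5737 0.0128 0.1934] clk 5.53 w 0.0267 F [ 1.9599 -1.4806 -4.1815]
world d [-0.0027  0.0009 -0.0004] shift units [-0.0048  0.0007  0.0004] turn units [0.0002 0.0001 0.004 ] deg [0.015  0.0086 0.3557]
wrist5 4257 top 0.21200572627141445
a0,h0 [0.0001 0.191 ] column 0.06498892698770936
```

Emit:
step_arm:
  rows: [1,0,0.004,0,0,0,0,1,0,0.004,0,0,0,0,1,0,0,0,0,0,0]

```text
clock: 5.95
tcp_pos: [0.5737, 0.0129, 0.1886]
eef_rot: [0.704, -0.072, 0.076, -0.703]
ft_force: [1.6, -1.9, -4.9]
grip_width: 0.0265
```

Emit:
step_arm:
  rows: [0,0,0,0,0,0,0,0,0,0,0,0,0,0,0,0,0,0,0,0,0,0,0,0,0,0,0,0,0,0,0,0,0,0,0,0,-0.08,0,0,0,0,0,0,-0.08,0,0,0,0,0,0,-0.06,0,0,0,0,0,0,0,0,0,0,0]

```text
invalid input
```

```bash
python3 - <<'E'
from sad import *
o=ctrl.observe();print(o["tcp_pos"],o["clock"],o["joint_positions"])
snap("wrist","6");sad("wrist6");snap("top","6");sad("top6")
W=cloud(load("wrist6"))
E
```

```text
[0.5737 0.0129 0.1886] 5.95 [-0.1057  0.4026 -0.2147  0.9469 -0.0009  0.1036]
wrist6 4267 top 0.20706026887992535
a0,h0 [0.0001 0.1861] column 0.06011707698912469
top6 0 top nan
  return _methods._mean(a, axis=axis, dtype=dtype,
  ret = ret.dtype.type(ret / rcount)
```

View pics/wrist6.png

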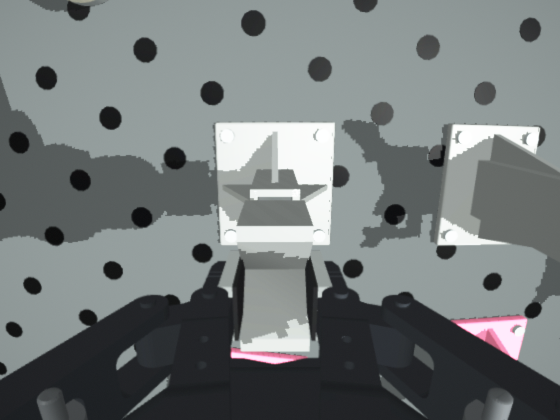

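Emit:
step_arm:
  rows: [0,0,0,0,0,0,0,0,0,0,0,0,0,0,0,0,0,0,0,0,0,0,0,0,0,0,0,0,0,0,0,0,0,0,0,0,0,-0.08,0,0,0,0,0,0,-0.08,0,0,0,0,0,0,-0.08,0,0,0,0]

```text
clock: 7.05
tcp_pos: [0.5697, 0.014, 0.3328]
eef_rot: [-0.703, 0.075, -0.072, 0.704]
ft_force: [0.1, 0.3, 0.3]
grip_width: 0.0859
```

```bash
python3 - <<'E'
from sad import *
o=ctrl.observe();print(o["tcp_pos"],o["clock"])
snap("wrist","7");sad("wrist7")
# tube from top0, refined via axis points
W=cloud(load("top0"));w=W[165:300,390:460].reshape(-1,3);t=w[w[:,2]>.058]
c=t.mean(0);U,S,V=np.linalg.svd(t[:,:2]-c[:2]);v=V[0];a=(t[:,:2]-c[:2])@v;print("tube mid",c[:2]+v*(a.min()+a.max())/2,v,a.max()-a.min())
print("yaw of tube y axis",np.degrees(np.arctan2(v[1],v[0])))
r=cv2.minAreaRect((t[:,:2]*1000).astype(np.float32));print(r)
E
```

```text
[0.5697 0.014  0.3328] 7.05
wrist7 1135 top 0.20703172393327182
a0,h0 [0.0002 0.1861] column 0.06005392035478502
tube mid [ 0.5438 -0.3658] [-0.9472  0.3208] 0.3011060088445606
yaw of tube y axis 161.289874623177
((543.5174560546875, -366.4248962402344), (30.184309005737305, 301.0951843261719), 71.48717498779297)
```

View pics/wrist7.png

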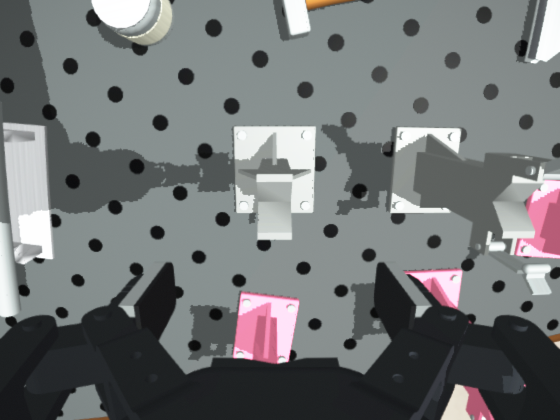

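```bash
python3 - <<'E'
from h import *
plan([.5437,-.366,.26],np.radians(71.5))
E
```

```text
tcp [0.5721 0.0138 0.3401] clk 7.1 w 0.0855 F [1.6897 0.2878 5.5234]
world d [-0.0284 -0.3798 -0.0801] shift units [ 0.0839  0.1331 -0.6293] turn units [-0.0011  0.0727  0.0042] deg [-0.1     6.5415  0.3746]
```

Emit:
step_arm:
  rows: [0,0.012,0.01,-0.09,0,0,0,0,0.012,0.02,-0.09,0,0,0,0,0.012,0.02,-0.09,0,0,0,0,0.012,0.02,-0.09,0,0,0,0,0.012,0.02,-0.09,0,0,0,0,0.012,0.02,-0.09,0,0,0,0,0.012,0.02,-0.08,0,0.07,0,0,0,0,0,0,0,0,0,0,0,0,0,0,0]

```text
clock: 8.22
tcp_pos: [0.5479, -0.3714, 0.2614]
eef_rot: [-0.697, 0.106, -0.117, 0.699]
ft_force: [0.4, 1.6, 0.1]
grip_width: 0.0854
```

```bash
python3 - <<'E'
from h import *
plan([.5437,-.366,.26],np.radians(71.5))
snap("wrist","8")
w=cloud(load("wrist8")).reshape(-1,3);w=w[np.isfinite(w[:,0])]
t=w[(w[:,2]>.055)&(w[:,2]<.075)&(np.hypot(w[:,0]-.544,w[:,1]+.366)<.165)]
r=cv2.minAreaRect((t[:,:2]*1000).astype(np.float32));print(len(t),r,t[:,2].max())
q=t[t[:,2]>.062];c=q.mean(0);V=np.linalg.svd(q[:,:2]-c[:2],full_matrices=False)[2][0];print(c,V,np.degrees(np.arctan2(V[1],V[0])))
E
```

```text
tcp [ 0.5479 -0.3714  0.2614] clk 8.22 w 0.0854 F [0.3583 1.5632 0.1436]
world d [-0.0042  0.0054 -0.0014] shift units [-0.0095  0.0022  0.0063] turn units [-0.0031  0.0032  0.0097] deg [-0.2789  0.2922  0.8766]
8432 ((542.6041259765625, -366.76605224609375), (29.569177627563477, 300.5133972167969), 71.62088775634766) 0.06826463588872243
[ 0.5264 -0.3614  0.0648] [ 0.9493 -0.3143] -18.31833898316077
```

View pics/wrist8.png

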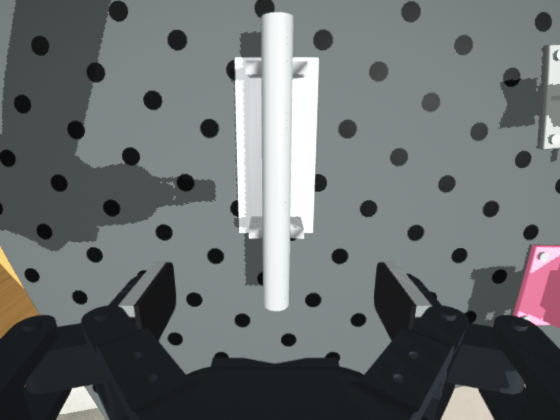

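```bash
python3 - <<'E'
from h import *
z=load("wrist8");v=np.array([np.cos(np.radians(-18.4)),np.sin(np.radians(-18.4))])
for u,r in((300,68),(295,226)):
    p=ray(z,u,r,.045);print(p,(p[:2]-[.5427,-.3665])@v)
plan([.5427,-.3665,.04],np.radians(71.6))
E
```

```text
[ 0.4499 -0.3119  0.045 ] -0.10527315672548829
[ 0.6033 -0.3647  0.045 ] 0.056964730893253206
tcp [ 0.5478 -0.3713  0.2613] clk 8.28 w 0.0852 F [-0.534   0.4845 -0.1666]
world d [-0.0051  0.0048 -0.2213] shift units [-0.0162  0.3687  0.0032] turn units [-0.0028  0.0023  0.0096] deg [-0.2527  0.2095  0.8658]
```

Emit:
step_arm:
  rows: [0,-0.012,0.02,0.003,-0.003,0.002,0.009,0,-0.002,0.07,0,0,0,0,0,0,0.09,0,0,0,0,0,0,0.07,0,0,0,0,0,0,0.05,0,0,0,0,0,0,0,0,0,0,0]

```text
clock: 9.02
tcp_pos: [0.5416, -0.3579, 0.0774]
eef_rot: [0.699, -0.109, 0.109, -0.698]
ft_force: [-0.4, -0.1, 0.9]
grip_width: 0.0855
```

```bash
python3 - <<'E'
from h import *
plan([.5427,-.3665,.04],np.radians(71.6))
E
```

```text
tcp [ 0.5416 -0.3579  0.0774] clk 9.03 w 0.0855 F [-0.414  -0.06    0.9371]
world d [ 0.0011 -0.0086 -0.0374] shift units [ 0.0061  0.0623 -0.013 ] turn units [0.001  0.0077 0.0003] deg [0.0884 0.6896 0.0287]
```

Emit:
step_arm:
  rows: [0,0.006,0.01,-0.013,0.001,0.008,0,0,0,0.025,0,0,0,0,0,0,0.025,0,0,0,0,0,0,0,0,0,0,0]

```text
clock: 9.52
tcp_pos: [0.5451, -0.3677, 0.0431]
eef_rot: [0.699, -0.111, 0.115, -0.697]
ft_force: [-0.4, 0.8, -0.1]
grip_width: 0.0852
```

```bash
python3 - <<'E'
from h import *
plan([.5427,-.3665,.04],np.radians(71.6))
E
```

```text
tcp [ 0.5451 -0.3677  0.0431] clk 9.53 w 0.0852 F [-0.3888  0.8086 -0.1253]
world d [-0.0024  0.0012 -0.0031] shift units [-0.0044  0.0051  0.0007] turn units [0.0015 0.0001 0.0037] deg [0.1337 0.0091 0.3357]
```

Emit:
step_arm:
  rows: [0,-0.003,0.005,0.001,0.001,0,0.004,0,0,0,0,0,0,0,1,0,0,0,0,0,0,1,0,0,0,0,0,0,1,0,0,0,0,0,0,1,0,0,0,0,0,0,1,0,0,0,0,0,0,1,0,0,0,0,0,0]
  newtons: 50

```text
clock: 10.52
tcp_pos: [0.5442, -0.3674, 0.0414]
eef_rot: [0.699, -0.113, 0.113, -0.697]
ft_force: [0.4, -0.7, -0.1]
grip_width: 0.0286
```

```bash
python3 - <<'E'
from h import *
d,rv=plan([.5427,-.3665,.04],np.radians(71.6))
snap("wrist","9")
E
```

```text
tcp [ 0.5442 -0.3674  0.0414] clk 10.53 w 0.0286 F [ 0.3738 -0.6922 -0.1342]
world d [-0.0015  0.0009 -0.0014] shift units [-0.0028  0.0024  0.0007] turn units [ 0.0012 -0.      0.0009] deg [ 0.108  -0.0019  0.0772]
```

View pics/wrist9.png

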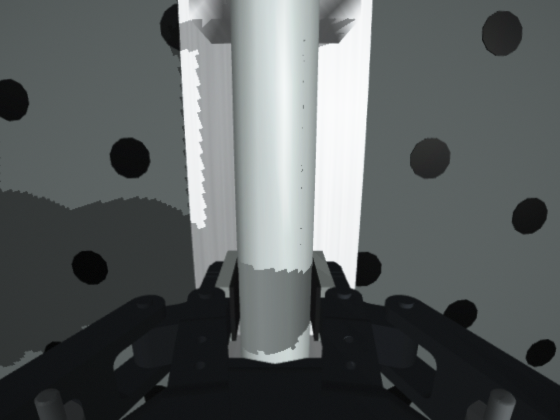

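Emit:
step_arm:
  rows: [1,0,-0.03,0,0,0,0,1,0,-0.06,0,0,0,0,1,0,-0.07,0,0,0,0,1,0,-0.035,0,0,-0.05,0,1,0,-0.035,0,0,-0.1,0,1,0,-0.035,0,0,-0.1,0,1,0,-0.035,0,0,-0.1,0,1,0,-0.035,0,0,-0.1,0,1,0,-0.035,0,0,-0.1,0,1,0,-0.035,0,0,-0.1,0,1,0,-0.035,0,0,-0.1,0,1,0,-0.035,0,0,-0.1,0,1,0,-0.035,0,0,-0.1,0,1,0,0,0,0,-0.1,0,1,0,0,0,0,0,0]

```text
clock: 12.45
tcp_pos: [0.5392, -0.3608, 0.3641]
eef_rot: [-0.541, -0.451, 0.451, 0.548]
ft_force: [0.1, -0.9, -4.0]
grip_width: 0.0287
```

```bash
python3 - <<'E'
from h import *
plan([.5925,.116,.36],np.radians(168.05));print(ctrl.observe()["joint_positions"])
E
```

```text
tcp [ 0.5392 -0.3608  0.3641] clk 12.45 w 0.0287 F [ 0.1458 -0.8993 -3.9969]
world d [ 0.0533  0.4768 -0.0041] shift units [0.7972 0.0125 0.0612] turn units [-0.0052  0.013   0.0041] deg [-0.4698  1.172   0.3718]
[-0.7042  0.4972  0.3807  1.4647  0.0017 -2.0869]
```

Emit:
step_arm:
  rows: [1,0.04,0,0.003,0,0.006,0,1,0.088,0,0.007,0,0.006,0,1,0.088,0,0.007,0,0,0,1,0.088,0,0.007,0,0,0,1,0.088,0,0.007,0,0,0,1,0.088,0,0.007,0,0,0,1,0.088,0,0.007,0,0,0,1,0.088,0,0.007,0,0,0,1,0.08,0,0.007,0,0,0,1,0.04,0,0.004,0,0,0,1,0,0,0,0,0,0]

```text
clock: 13.82
tcp_pos: [0.6009, 0.1173, 0.3667]
eef_rot: [-0.551, -0.434, 0.437, 0.563]
ft_force: [-1.1, -1.2, -4.1]
grip_width: 0.0286
```

```bash
python3 - <<'E'
from h import *
plan([.5925,.116,.36],np.radians(168.05))
snap("wrist","10");snap("side","10");snap("top","10")
E
```

```text
tcp [0.6009 0.1173 0.3667] clk 13.82 w 0.0286 F [-1.0675 -1.2177 -4.118 ]
world d [-0.0084 -0.0013 -0.0067] shift units [-0.0056  0.0114  0.0129] turn units [-0.0103 -0.0217  0.0051] deg [-0.9247 -1.9541  0.4597]
```

View pics/wrist10.png

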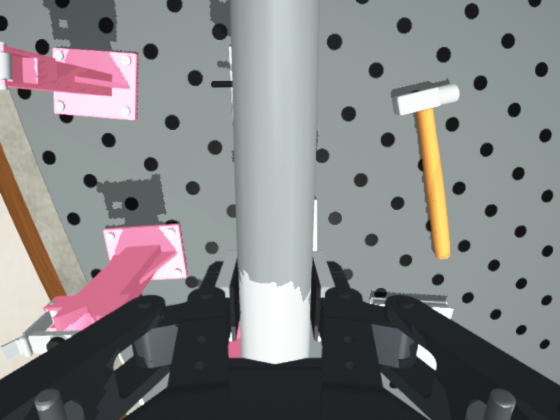

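View pics/side10.png

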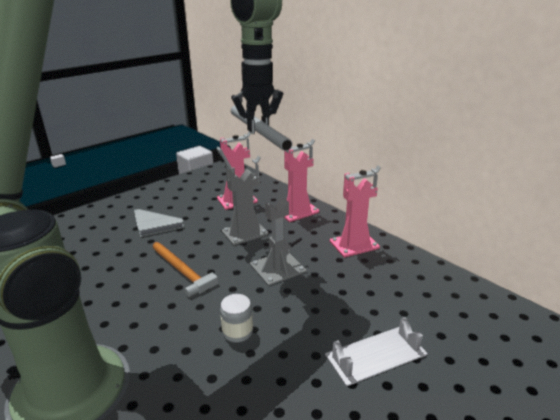

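View pics/top10.png

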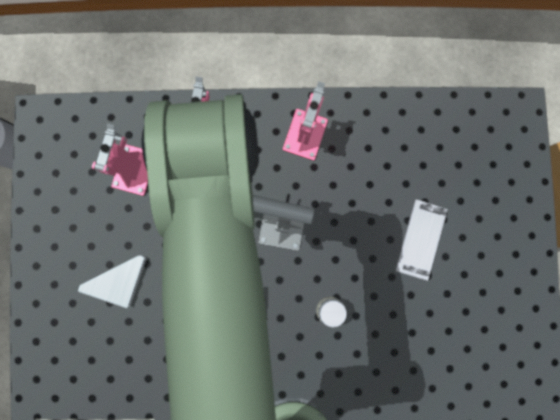

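Emit:
step_arm:
  rows: [1,-0.004,0.01,0.012,-0.01,-0.022,0.005,1,0,0.05,0,0,0,0,1,0,0.07,0,0,0,0,1,0,0.06,0,0,0,0,1,0,0.03,0,0,0,0,1,0,0,0,0,0,0]

```text
clock: 14.72
tcp_pos: [0.5933, 0.1049, 0.2329]
eef_rot: [0.555, 0.44, -0.44, -0.552]
ft_force: [0.2, 0.5, -3.3]
grip_width: 0.0285
```

```bash
cat > tub.py <<'E'
from h import *
def tub(f):
    o=ctrl.observe();z=load(f);w=cloud(z).reshape(-1,3);w=w[np.isfinite(w[:,0])]
    R0=Ro.from_quat(o["eef_rot"]);q=R0.inv().apply(w-o["tcp_pos"])
    # tube in tool frame: near z in +-15mm, y about -10-15
    m=(abs(q[:,2])<.016)&(q[:,1]<0.004)&(q[:,1]>-.05)&(q[:,0]<-.03)&(q[:,0]>-.16)
    t=w[m];
    # crest: max z per slice along dir
    d=R0.as_matrix()[:,0];s=(t-o["tcp_pos"])@d
    rows=[]
    for a in np.arange(-.15,-.03,.01):
        k=(s>a)&(s<a+.01)
        if k.sum()>20:
            tt=t[k];x=tt[:,:2];crest=tt[tt[:,2]>np.percentile(tt[:,2],85)]
            rows.append(np.r_[a+.005,tt[:,:2].mean(0),np.percentile(tt[:,2],90)])
    r=np.array(rows);print(r)
    pz=np.polyfit(r[:,0],r[:,3],1);px=np.polyfit(r[:,0],r[:,1],1);py=np.polyfit(r[:,0],r[:,2],1)
    print("slope z",pz[0],"yaw dir",np.degrees(np.arctan2(py[0],px[0])))
    yw=np.radians(-11.95);ex=np.array([np.cos(yw),np.sin(yw)])
    print("x_b of tube pts",(r[:,1:3]-np.array([.5926,.116]))@ex)
E
python3 - <<'E'
from tub import *
plan([.5925,.116,.197],np.radians(168.05))
snap("wrist","11");tub("wrist11")
E
```

```text
tcp [0.5933 0.1049 0.2329] clk 14.72 w 0.0285 F [ 0.1808  0.5331 -3.3383]
world d [-0.0008  0.0111 -0.0359] shift units [0.0179 0.0598 0.0055] turn units [ 0.0016 -0.0118 -0.0013] deg [ 0.1479 -1.0641 -0.1183]
[[-0.105   0.5702  0.0064  0.2575]
 [-0.095   0.5719  0.0125  0.2578]
 [-0.085   0.5741  0.0222  0.2578]
 [-0.075   0.5763  0.032   0.2578]
 [-0.065   0.5786  0.0417  0.2577]
 [-0.055   0.5808  0.0515  0.2577]
 [-0.045   0.5831  0.0612  0.2575]
 [-0.035   0.5854  0.0709  0.2576]]
slope z -0.0019750800821364484 yaw dir 76.86620114922866
x_b of tube pts [0.0007 0.0012 0.0013 0.0014 0.0017 0.0019 0.002  0.0023]
```

View pics/wrist11.png

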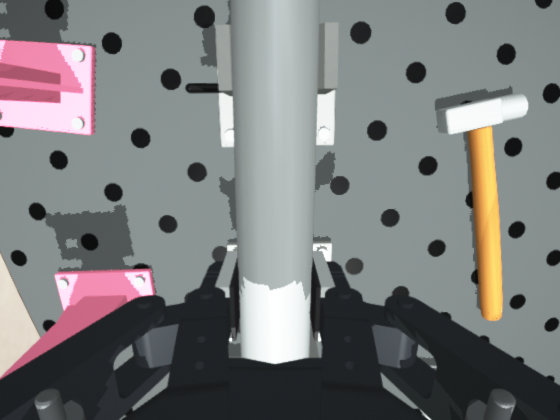

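Emit:
step_arm:
  rows: [1,0.018,0.005,0.005,0,-0.012,0,1,0,0.015,0,0,0,0,1,0,0.015,0,0,0,0,1,0,0.01,0,0,0,0,1,0,0,0,0,0,0]

```text
clock: 15.4
tcp_pos: [0.5953, 0.1165, 0.2081]
eef_rot: [0.552, 0.447, -0.444, -0.547]
ft_force: [0.9, -0.5, -3.6]
grip_width: 0.0289
```

```bash
python3 - <<'E'
from tub import *
plan([.5925,.116,.197],np.radians(168.05))
snap("wrist","12");tub("wrist12")
E
```

```text
tcp [0.5953 0.1165 0.2081] clk 15.4 w 0.0289 F [ 0.863  -0.4615 -3.6054]
world d [-0.0028 -0.0005 -0.0111] shift units [-0.0017  0.0185  0.0045] turn units [ 0.0057  0.0003 -0.0003] deg [ 0.5131  0.0296 -0.0267]
[[-0.105   0.5739  0.0175  0.2326]
 [-0.095   0.5755  0.0236  0.2328]
 [-0.085   0.5775  0.0334  0.2329]
 [-0.075   0.5795  0.0432  0.2328]
 [-0.065   0.5816  0.0529  0.2328]
 [-0.055   0.5837  0.0627  0.2328]
 [-0.045   0.5857  0.0725  0.2327]
 [-0.035   0.5878  0.0822  0.2328]]
slope z 0.00020101075788339566 yaw dir 78.00542627501231
x_b of tube pts [0.0021 0.0024 0.0023 0.0022 0.0023 0.0023 0.0023 0.0023]
```

Emit:
step_arm:
  rows: [1,-0.001,0.003,0.0045,0.005,0,0,1,0,0.005,0,0,0,0,1,0,0.005,0,0,0,0,1,0,0,0,0,0,0]

```text
clock: 15.95
tcp_pos: [0.5928, 0.1164, 0.2006]
eef_rot: [0.55, 0.446, -0.445, -0.549]
ft_force: [-0.1, -0.7, -4.0]
grip_width: 0.0288
```

```bash
python3 - <<'E'
from tub import *
plan([.5925,.116,.197],np.radians(168.05))
snap("wrist","13");tub("wrist13")
E
```

```text
tcp [0.5928 0.1164 0.2006] clk 15.95 w 0.0288 F [-0.1015 -0.74   -3.984 ]
world d [-0.0003 -0.0004 -0.0036] shift units [-0.0007  0.006   0.0004] turn units [ 0.0012  0.0002 -0.0001] deg [ 0.1039  0.0147 -0.005 ]
[[-0.105   0.5719  0.0172  0.2249]
 [-0.095   0.5733  0.0234  0.2253]
 [-0.085   0.5753  0.0332  0.2253]
 [-0.075   0.5772  0.043   0.2253]
 [-0.065   0.5794  0.0528  0.2253]
 [-0.055   0.5814  0.0625  0.2253]
 [-0.045   0.5835  0.0723  0.2252]
 [-0.035   0.5856  0.0821  0.2252]]
slope z 0.0012327892135280728 yaw dir 78.09573688449186
x_b of tube pts [0.0002 0.0002 0.0002 0.0001 0.0002 0.0001 0.0002 0.0001]
```

Emit:
step_arm:
  rows: [1,0,0.003,0,0,0,0,1,0,0.003,0,0,0,0,1,0,0,0,0,0,0]

```text
clock: 16.38
tcp_pos: [0.5932, 0.1164, 0.1979]
eef_rot: [0.55, 0.446, -0.445, -0.548]
ft_force: [-1.4, 0.3, -3.4]
grip_width: 0.0288
```

Emit:
step_arm:
  rows: [1,0,0.002,0,0,0,0,1,0,0,0,0,0,0]

```text
clock: 16.62
tcp_pos: [0.5932, 0.1164, 0.1979]
eef_rot: [0.55, 0.446, -0.444, -0.548]
ft_force: [-0.6, 0.2, -3.8]
grip_width: 0.0284
```

```bash
python3 - <<'E'
from tub import *
plan([.5925,.116,.197],np.radians(168.05))
snap("wrist","14");tub("wrist14")
E
```

```text
tcp [0.5932 0.1164 0.1979] clk 16.62 w 0.0284 F [-0.6082  0.2041 -3.762 ]
world d [-0.0007 -0.0004 -0.0009] shift units [-0.0008  0.0015  0.0009] turn units [0.0025 0.0003 0.0002] deg [0.2282 0.0251 0.0147]
[[-0.105   0.5722  0.0172  0.2222]
 [-0.095   0.5734  0.0234  0.2226]
 [-0.085   0.5755  0.0332  0.2225]
 [-0.075   0.5774  0.043   0.2225]
 [-0.065   0.5796  0.0527  0.2225]
 [-0.055   0.5817  0.0625  0.2225]
 [-0.045   0.5837  0.0723  0.2224]
 [-0.035   0.5858  0.0821  0.2225]]
slope z 0.0006613114340846116 yaw dir 78.1342186964665
x_b of tube pts [0.0005 0.0004 0.0004 0.0003 0.0004 0.0004 0.0004 0.0004]
```

Emit:
step_arm:
  rows: [1,0,0.004,0,0,0,0,1,0,0,0,0,0,0]

```text
clock: 16.92
tcp_pos: [0.5932, 0.1164, 0.1979]
eef_rot: [0.551, 0.447, -0.444, -0.548]
ft_force: [0.5, -0.3, -3.7]
grip_width: 0.0284
```

Emit:
step_arm:
  rows: [0.5,0,0,0,0,0,0,0.3,0,0,0,0,0,0,0,0,0,0,0,0,0,0,0,0,0,0,0,0,0,0,0,0,0,0,0,0,0,0,0,0,0,0]

```text
clock: 17.68
tcp_pos: [0.595, 0.1165, 0.198]
eef_rot: [0.551, 0.448, -0.443, -0.547]
ft_force: [-0.5, -0.3, -1.0]
grip_width: 0.0857
```

```bash
python3 - <<'E'
from tub import *
plan([.5925,.116,.197],np.radians(168.05))
snap("wrist","15");tub("wrist15")
E
```

```text
tcp [0.595  0.1165 0.198 ] clk 17.68 w 0.0857 F [-0.525  -0.2589 -1.0119]
world d [-0.0025 -0.0005 -0.001 ] shift units [-0.0017  0.0016  0.0039] turn units [0.0055 0.0003 0.001 ] deg [0.4937 0.0235 0.0887]
[[-0.105   0.5756  0.0165  0.2217]
 [-0.095   0.5746  0.0236  0.2221]
 [-0.085   0.5756  0.0336  0.2222]
 [-0.075   0.5776  0.0434  0.2221]
 [-0.065   0.5797  0.0531  0.2221]
 [-0.055   0.5818  0.0629  0.2221]
 [-0.045   0.5839  0.0727  0.2221]
 [-0.035   0.5859  0.0825  0.2221]]
slope z 0.002410797624627824 yaw dir 80.18432880512057
x_b of tube pts [0.0039 0.0015 0.0004 0.0004 0.0004 0.0004 0.0004 0.0004]
```

View pics/wrist15.png

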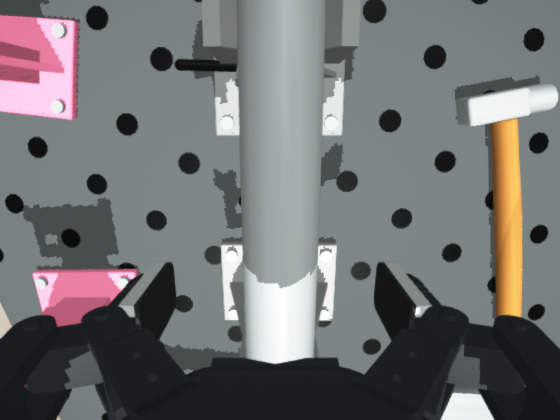

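Emit:
step_arm:
  rows: [0,0,-0.04,0,0,0,0,0,0,-0.08,0,0,0,0,0,0,-0.09,0,0,0,0,0,0,-0.07,0,0,0.05,0,0,0,0,0,0,0.11,0,0,0,0,0,0,0.11,0,0,0,0,0,0,0.11,0,1,0,0,0,0,0.11,0,1,0,0,0,0,0.11,0,1,0,0,0,0,0.11,0,1,0,0,0,0,0.11,0,1,0,0,0,0,0.11,0,1,0,0,0,0,0.11,0,1,0,0,0,0,0,0]

```text
clock: 19.48
tcp_pos: [0.5929, 0.1165, 0.3717]
eef_rot: [-0.697, 0.111, -0.117, 0.698]
ft_force: [0.2, 0.0, 0.2]
grip_width: 0.0
```

```bash
python3 - <<'E'
from h import *
plan([.5925,.116,.36],np.radians(78.05));print(ctrl.observe()["joint_positions"])
snap("wrist","16")
w=cloud(load("wrist16")).reshape(-1,3);w=w[np.isfinite(w[:,0])]
yw=np.radians(-11.95);ex=np.array([np.cos(yw),np.sin(yw)]);ey=np.array([-ex[1],ex[0]])
c=np.array([.614,.2183]);a=(w[:,:2]-c)@ex;b=(w[:,:2]-c)@ey
q=np.c_[a,b,w[:,2]-.186]
m=(q[:,2]>.055)&(q[:,2]<.13)&(abs(q[:,1])<.03)&(q[:,0]<-.02)&(q[:,0]>-.12)
k=q[m];print("keeper",m.sum(),k.min(0),k.max(0))
for h in np.arange(.055,.125,.01):
    s=k[(k[:,2]>h)&(k[:,2]<h+.01)]
    if len(s):print(round(h,3),len(s),np.percentile(s[:,0],[2,50,98]),np.percentile(s[:,1],[2,50,98]))
m=(q[:,2]>.025)&(q[:,2]<.1)&(abs(q[:,1])<.03)&(q[:,0]>.027)&(q[:,0]<.1)
k=q[m];print("catch",len(k),k.min(0),k.max(0))
# tube
v=w-np.r_[.5926,.116,0];A=v[:,:2]@ex;B=v[:,:2]@ey
m=(abs(A)<.02)&(abs(B)<.2)&(w[:,2]>.212)&(w[:,2]<.23)
print("tube B range",np.percentile(B[m],[.2,99.8]))
for s in(-.13,-.07,-.03,.03,.07,.13):
    kk=m&(abs(B-s)<.01);print(s,kk.sum(),np.median(A[kk]) if kk.sum() else 0,np.percentile(w[kk,2],90) if kk.sum() else 0)
E
```

```text
tcp [0.5929 0.1165 0.3717] clk 19.48 w 0.0 F [0.2394 0.013  0.1508]
world d [-0.0004 -0.0005 -0.0117] shift units [-0.0006  0.0194 -0.0011] turn units [-0.0014 -0.0733  0.0056] deg [-0.123  -6.5966  0.5015]
[ 0.0723  0.3826  0.2229  1.4022 -0.0009  0.396 ]
keeper 1640 [-0.0669 -0.0115  0.0551] [-0.0352  0.0098  0.1128]
0.055 154 [-0.0456 -0.0385 -0.0356] [-0.0106 -0.0047  0.009 ]
0.065 187 [-0.0534 -0.0432 -0.0402] [-0.011  -0.0059  0.0087]
0.075 299 [-0.0639 -0.0486 -0.0446] [-0.0108 -0.0076  0.0086]
0.085 230 [-0.0595 -0.0519 -0.0489] [-0.0108 -0.0046  0.0089]
0.095 273 [-0.0648 -0.0562 -0.0532] [-0.011  -0.0052  0.0087]
0.105 497 [-0.0666 -0.0623 -0.0578] [-0.0106 -0.0018  0.0088]
catch 626 [ 0.0393 -0.0125  0.0251] [0.0614 0.011  0.0614]
tube B range [-0.15    0.1483]
-0.13 648 -0.002072000472386759 0.22214891272141565
-0.07 677 -0.0022407329482066174 0.22216988803592047
-0.03 700 -0.00230109853744718 0.2222100653520419
0.03 706 -0.0022893521557592325 0.22216721002747705
0.07 709 -0.0023411657060085148 0.22208528706068933
0.13 670 -0.002532633116564418 0.22208726414968633
```

View pics/wrist16.png

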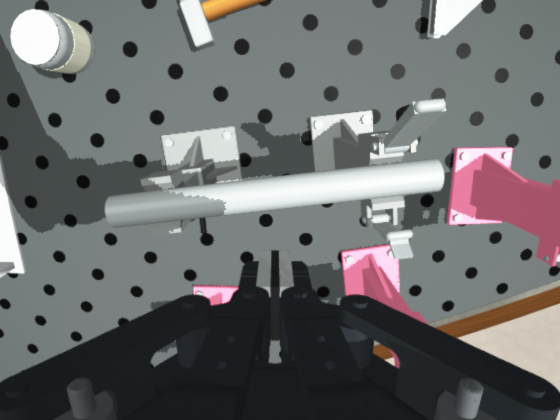

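```bash
cat > kp.py <<'E'
from h import *
yw=np.radians(-11.95);ex=np.array([np.cos(yw),np.sin(yw)])
def P(xb,z):return np.r_[np.array([.6138,.2173])+xb/1000*ex,z]
E
python3 - <<'E'
from kp import *
plan(P(-98,.36),np.radians(78.05))
E
```

```text
tcp [0.593  0.1165 0.3717] clk 19.52 w 0.0001 F [ 0.4102  0.0496 -0.414 ]
world d [-0.075   0.1211 -0.0117] shift units [-0.1828  0.0182  0.1516] turn units [-0.0014 -0.0728  0.0056] deg [-0.1246 -6.5532  0.5039]
```

Emit:
step_arm:
  rows: [1,0,0,0,0,-0.073,0.005,1,-0.055,0.005,0.02,0,0,0,1,-0.055,0.005,0.05,0,0,0,1,-0.055,0.005,0.05,0,0,0,1,0,0,0.05,0,0,0,1,0,0,0,0,0,0]

```text
clock: 20.27
tcp_pos: [0.5138, 0.2385, 0.3622]
eef_rot: [-0.703, 0.067, -0.067, 0.705]
ft_force: [0.7, -0.1, 1.0]
grip_width: 0.0002
```

```bash
python3 - <<'E'
from kp import *
plan(P(-98,.286),np.radians(78.05))
snap("side","17")
E
```

```text
tcp [0.5138 0.2385 0.3622] clk 20.27 w 0.0002 F [ 0.7209 -0.1441  0.9762]
world d [ 0.0042 -0.001  -0.0762] shift units [ 0.007   0.1269 -0.0005] turn units [-0.0014  0.0121  0.0006] deg [-0.1304  1.0881  0.055 ]
```

View pics/side17.png

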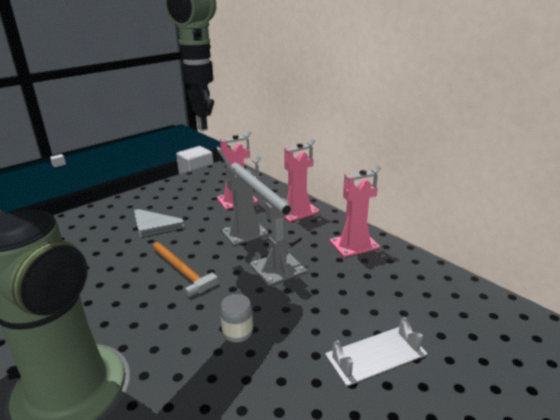

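Emit:
step_arm:
  rows: [1,0.003,0.04,0,0,0.012,0,1,0,0.05,0,0,0,0,1,0,0.03,0,0,0,0,1,0,0,0,0,0,0]

```text
clock: 20.82
tcp_pos: [0.5165, 0.2337, 0.2892]
eef_rot: [-0.703, 0.073, -0.075, 0.703]
ft_force: [-0.6, -0.4, 0.8]
grip_width: -0.0001
```

```bash
python3 - <<'E'
from kp import *
plan(P(-98,.286),np.radians(78.05))
snap("wrist","18")
E
```

```text
tcp [0.5165 0.2337 0.2892] clk 20.82 w -0.0001 F [-0.6095 -0.4497  0.7837]
world d [ 0.0014  0.0039 -0.0032] shift units [0.0009 0.0053 0.0069] turn units [-0.0005 -0.0004  0.0015] deg [-0.0495 -0.034   0.1324]
```

View pics/wrist18.png

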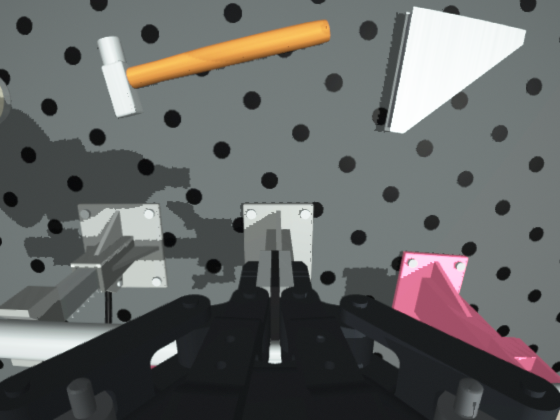

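Emit:
step_arm:
  rows: [1,0.02,0.003,0.007,0,0,0,1,0.02,0,0,0,0,0,1,0.02,0,0,0,0,0,1,0.02,0,0,0,0,0,1,0.02,0,0,0,0,0,1,0.02,0,0,0,0,0,1,0,0,0,0,0,0]

```text
clock: 21.75
tcp_pos: [0.5955, 0.2216, 0.291]
eef_rot: [-0.702, 0.071, -0.077, 0.704]
ft_force: [-0.1, -0.3, 0.2]
grip_width: 0.0002
```

```bash
python3 - <<'E'
from kp import *
plan(P(-28,.286),np.radians(78.05))
snap("side","19");crop("side19",180,90,320,230,5)
E
```

```text
tcp [0.5955 0.2216 0.291 ] clk 21.75 w 0.0002 F [-0.1287 -0.2525  0.1968]
world d [-0.0091  0.0015 -0.005 ] shift units [-0.0154  0.0082 -0.0008] turn units [-0.0022 -0.0008  0.0045] deg [-0.1942 -0.0748  0.4009]
```

View pics/side19_c180_90.png

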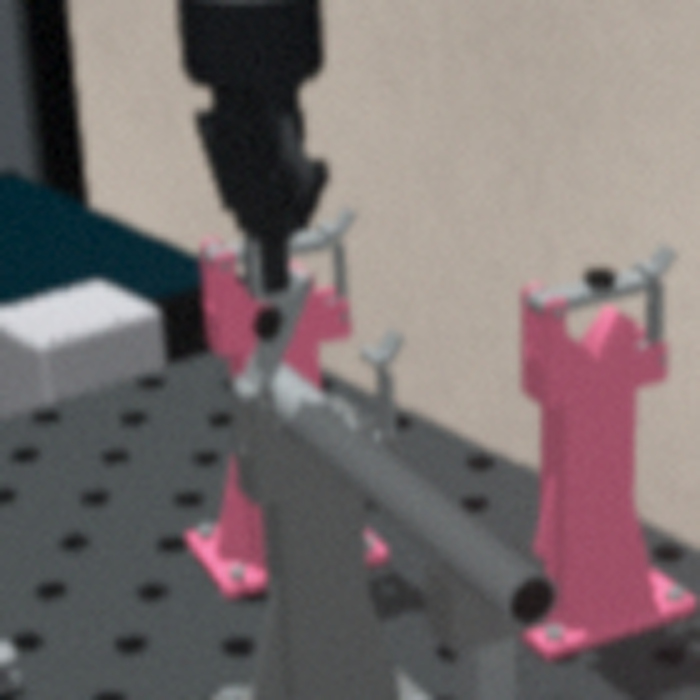

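Emit:
step_arm:
  rows: [1,0.015,0.012,0,0,0,0,1,0.015,0.013,0,0,0,0,1,0.01,0.015,0,0,0,0,1,0.005,0.015,0,0,0,0,1,0,0,0,0,0,0]

```text
clock: 22.42
tcp_pos: [0.6243, 0.2157, 0.2567]
eef_rot: [-0.702, 0.07, -0.077, 0.704]
ft_force: [-0.6, -0.7, 0.6]
grip_width: -0.0004
```

```bash
python3 - <<'E'
from kp import *
plan(P(8,.2475),np.radians(78.05))
snap("side","20");crop("side20",180,90,320,230,5)
E
```

```text
tcp [0.6243 0.2157 0.2567] clk 22.43 w -0.0004 F [-0.5644 -0.7418  0.5696]
world d [-0.0027 -0.0001 -0.0092] shift units [-0.0045  0.0152 -0.0012] turn units [-0.0024 -0.0006  0.0061] deg [-0.2124 -0.052   0.5513]
```

View pics/side20_c180_90.png

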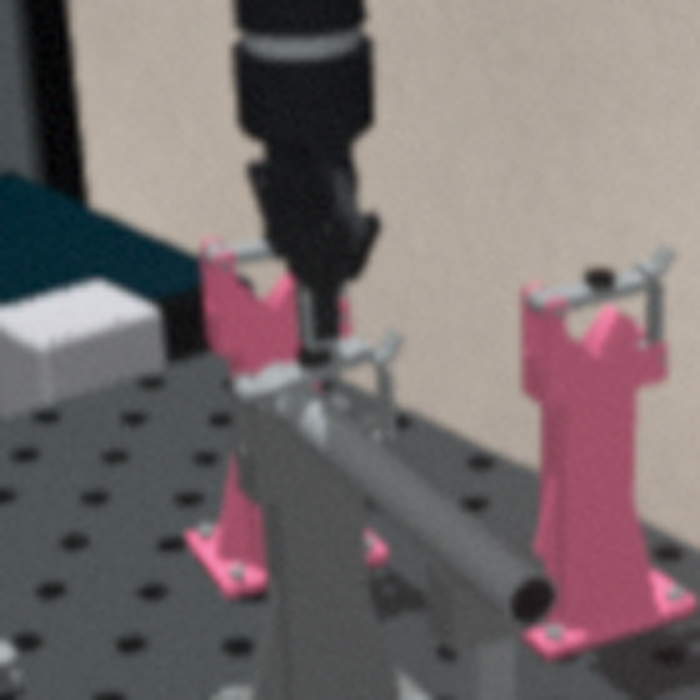

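Emit:
step_arm:
  rows: [1,-0.004,0.006,0,0,0,0.005,1,0,0.006,0,0,0,0,1,0,0.006,0,0,0,0,1,0,0.006,0,0,0,0]

```text
clock: 22.98
tcp_pos: [0.6239, 0.2165, 0.2471]
eef_rot: [-0.702, 0.07, -0.077, 0.705]
ft_force: [-5.5, -2.3, 21.6]
grip_width: 0.0002
```

Emit:
step_arm:
  rows: [1,0,0.004,0,0,0,0,1,0,-0.03,0,0,0,0,1,0,-0.08,0,0,0,0,1,0,-0.08,0,0,0,0,1,-0.06,0,-0.03,0,0,0,1,-0.06,0,-0.03,0,0,0,1,0,0,0,0,0,0]

```text
clock: 23.85
tcp_pos: [0.5403, 0.1968, 0.3614]
eef_rot: [-0.701, 0.071, -0.075, 0.705]
ft_force: [1.0, 0.3, -0.7]
grip_width: 0.0
```

```bash
python3 - <<'E'
from sad import *
snap("wrist","21");snap("side","21");crop("side21",180,90,320,230,5);o=ctrl.observe();print(o["tcp_pos"],o["clock"],o["ft_force"])
w=cloud(load("wrist21")).reshape(-1,3);w=w[np.isfinite(w[:,0])]
yw=np.radians(-11.95);ex=np.array([np.cos(yw),np.sin(yw)]);ey=np.array([-ex[1],ex[0]])
c=np.array([.6138,.2173]);q=np.c_[(w[:,:2]-c)@ex,(w[:,:2]-c)@ey,w[:,2]-.186]
for x in range(-32,44,4):
    s=q[(abs(q[:,0]-x/1000)<.002)&(abs(q[:,1])<.006)&(q[:,2]>.01)&(q[:,2]<.1),2]
    if len(s):print(x,len(s),round(1000*np.median(s),1),end="; ")
c=np.array([.5926,.116]);A=(w[:,:2]-c)@ex;B=(w[:,:2]-c)@ey
m=(abs(A)<.02)&(abs(B)<.2)&(w[:,2]>.212)&(w[:,2]<.226)
print("tube B",np.percentile(B[m],[.2,99.8]))
for s in(-.13,-.07,-.03,.03,.07,.14):
    kk=m&(abs(B-s)<.008);print(s,kk.sum(),np.percentile(w[kk,2],90) if kk.sum() else 0)
# saddle top flats (tube hides V)
c=np.array([.571,.0137]);a=(w[:,:2]-c)@ex;b=(w[:,:2]-c)@ey
m=(abs(abs(a)-.0245)<.002)&(abs(b)<.011)&(w[:,2]>.15);print("saddle top",m.sum(),np.median(w[m,2]))
E
```

```text
[0.5428 0.1971 0.361 ] 23.95 [0.1968 0.549  0.5839]
-32 57 48.0; -28 53 45.9; -24 58 45.5; -20 63 45.4; -16 59 45.3; -12 65 45.3; -8 55 45.4; -4 50 45.5; 0 98 51.2; 4 38 53.5; 8 24 53.3; 12 12 53.3; 16 3 52.1; tube B [-0.1507  0.1481]
-0.13 451 0.22217032686868046
-0.07 478 0.22230242521556878
-0.03 473 0.22223626551310163
0.03 505 0.2221703624676414
0.07 0 0
0.14 476 0.2223025067795635
saddle top 268 0.20650553096102042
```

View pics/wrist21.png

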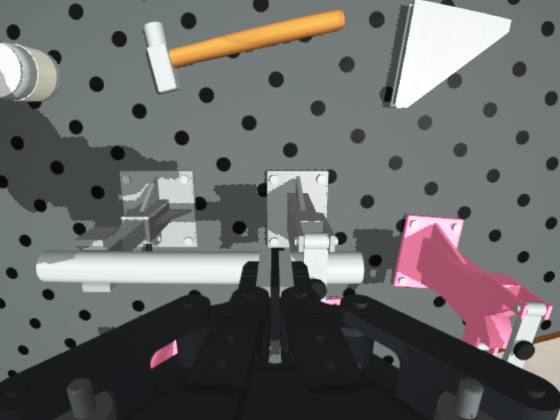

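View pics/side21_c180_90.png

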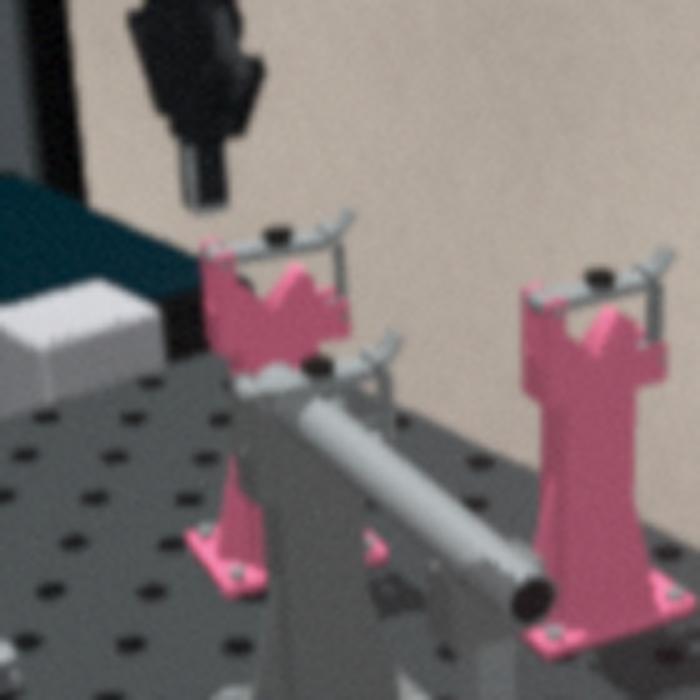

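```bash
python3 -c "
from bench import ctrl
print(ctrl.finish_job());print(ctrl.observe()['clock'])"
```

```text
the job is handed in; nothing more can be done
None
the job is handed in; nothing more can be done
```

The tube is held level in both Vs with the keeper snapped shut, and I handed the job in at about 24 s of the 67 s allowed; no verdict is reported.

**What I did:** I gripped the saddle and lifted the column from notch 0.010 to 0.065, then let it settle and let go. I laid the tube in both Vs, released it, and swung the keeper over with closed fingers. Last, I pressed its pad, reaching about 22 N by the end of the press, and backed the arm away.

**Last checks (wrist camera depth, just before handing in):**

| Check | Measured | Target |
|---|---|---|
| Column, with the gripper off | 0.060 m before the tube went on; the saddle top (0.2065) agrees after | 0.060 m |
| Tube level: height along its top | 0.2222–0.2223 m at five places | 0.222 m |
| Tube centred: ends from the midpoint of the Vs | −151 mm and +148 mm | equal |
| Keeper bar top above V bottom | 45.4 mm and flat | 45.5 mm |
| Keeper pad top above V bottom | 53.4 mm | 53.5 mm |

The sideways seat of the tube was last measured just after I let it go, about 0.4 mm off the line of the block's V. The later reading, before I closed the keeper, was about 2 mm off to the other side, most likely skewed because the camera sees only one side of the tube.

The hammer and the square looked unmoved in the last picture and the tin, at its edge, did too, but I did not measure their shift. No check failed.

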